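# Drop the spent reel through the lever bin

### The job

Two lever bins stand on the bench, and a spent reel waits on the chute of one of them. With the fingertips press that bin's lever all the way down, so that its lid opens wide and the reel rolls in, then let the lever come up slowly so that the lid closes without slamming, and take the hand away. Work only with the lever: leave the lids, the reel, the other bin and the things around alone.

Things in the scene. Friction and masses are not known exactly. Their poses are not given: they have to be found in the camera images.
- bin: Grey metal bin with the reel on its chute, fixed to the bench, 160 x 120 x 140 mm (x, y, z), open-topped under its lid. Origin: centre of its underside; x from the lever side (front) towards the chute (back), z up. Behind it a chute 120 mm long, 70 mm wide inside, slopes down at 20 degrees to its back rim. May be the left or the right one of two identical bins; only the reel tells which.
- lever_pad (a point): Top centre of the black paddle, 40 (y) x 36 (x) x 10 mm, at the end of this bin's lever, 95 mm from its pivot; moves with it. In the bin's frame x = -182, z = 109 mm at rest; x = -182, z = 61 mm fully down; x = -185 half way. The arm behind it is 22 mm wide. Axes as the bin's when up.
- lever (a joint): Lever angle, rad: 0 up (lid shut), 0.5 fully down (firm stop, lid open). Pivots about a cross axis at x = -90, z = 85 mm in the bin's frame; slopes up 0.25 rad towards the robot at rest, down 0.25 rad when pressed. A hidden rod links it to the lid: lid angle = 2.2 x lever angle. Pressing takes 1 to 4 N at the paddle. Nothing latches: let go, the lid falls and the lever rises.
- lid: Steel lid of this bin, 158 x 116 x 4 mm, 0.22 kg, with an upright lip 46 mm high on its back edge. Origin on its hinge at the bin's front top rim (bin frame x = -80, z = 143 mm); x runs from hinge to lip, z is vertical when shut. The lip end swings up to 1.1 rad, 310 mm above the bench, staying on the chute side of the hinge.
- lid_lip (a point): Top centre of the lip on this bin's lid, 156 mm behind the hinge and 47 mm above it when shut. Shut, the lip holds the reel back; from about 0.4 rad of lid angle the reel rolls in under it. The lid slams if it comes down faster than 2.5 rad/s (paddle 0.11 m/s) in its last 0.2 rad, as when let go part-way.
- reel: Empty plastic reel, 40 mm across its two black flanges, 50 mm wide, 0.04 kg. Origin at its centre, y along its axle. It lies across the chute against the lid's lip (99 mm behind the bin's origin, 173 mm up) and rolls into the bin by itself when the lid opens.
- spare_bin: The other bin, identical, with an empty chute; to be left alone. Origin: centre of its underside; x from the lever side (front) towards the chute (back), z up.
- spare_lever_pad (a point): Top centre of the black paddle, 40 (y) x 36 (x) x 10 mm, at the end of the other bin's lever, 95 mm from its pivot; moves with it. In the bin's frame x = -182, z = 109 mm at rest; x = -182, z = 61 mm fully down; x = -185 half way. The arm behind it is 22 mm wide. Axes as the bin's when up.
- spare_lid: Steel lid of the other bin, 158 x 116 x 4 mm, 0.22 kg, with an upright lip 46 mm high on its back edge. Origin on its hinge at the bin's front top rim (bin frame x = -80, z = 143 mm); x runs from hinge to lip, z is vertical when shut. The lip end swings up to 1.1 rad, 310 mm above the bench, staying on the chute side of the hinge.
- cleaner: White bottle, 56 mm across, 150 mm tall, standing at the right of the bins. Origin at the centre of its underside. Leave it.
- tester: Blue handheld test set, 120 x 190 x 55 mm, lying at the left of the bins. Origin at the centre of its underside. Leave it.
- tin: Small low metal tin, 52 mm across, 35 mm tall, in front of the bins. Origin at the centre of its underside. Leave it.
- driver: Screwdriver lying on the bench nearer the robot, on the right. Leave it.

How it is judged:
By the outcome, as a careful person would: the job done as asked, in the order asked, and still so for the second after the job is handed in, with the robot touching nothing.
It also fails if it takes over 32 s, if anything falls off the work surface, if the arm or the gripper's body presses on something with over 40 N, if the wrist force passes 120 N, or if a joint passes its speed limit or range.

### The arm

A 6-joint arm with a two-finger parallel gripper is mounted at the origin on the work surface. World frame = base frame: x ahead of the robot, y to its left, z up, the work surface at z = 0. Lengths are in m, angles in rad, forces in N, time in s.
With the tool pointing down it reaches from about 0.25 to 0.725 m from the base axis. Payload 4 kg.
Tool frame: the origin (TCP) lies midway between the tips of the shut fingers; the grasp point (between the pads) lies pinch_z behind it (pinch_z is the distance from the TCP to the grasp point, in m); z points along the fingers, y is the direction in which the jaws open and shut (so a half turn about z gives the same grasp; the last joint's range is limited). The gripper opens to 85 mm and grips with 20 to 120 N. Pads are 22 mm wide; open, the fingers measure 114 mm over their backs; the gripper's body (76 mm by 85 mm) begins 54 mm behind the grasp point. The pads swing forward as they close: fully open they stand 13 mm farther back than shut.
Start: joints at [-1.331, 0.241, 0.005, 1.335, 0, 1.571], TCP at [0.119, -0.486, 0.231] pointing down, gripper open.
Joint ranges: [-2.72, 2.72], [-1.05, 1.87], [-1.09, 1.28], [-1.99, 2.15], [-1.42, 1.44], [-3.14, 3.14]. Speed limits (rad/s): [2.79, 2.79, 3.14, 3.14, 3.14, 3.14].

### API

Orientations are given as a unit quaternion [x, y, z, w].
In Python, from workcell import * gives the robot as it stands.
- The arm moves only by the tool move_arm, never from a script. Its argument "motion" is a list of rows, each a list of 3 entries, a list of its own where there are three numbers: the finger opening in mm, from 0 to 85.4, then the shift along the tool's x, y, z in units of 50 mm (1.0 is 50 mm), then the turn about the tool's z in units of 6 degrees (1.0 is 6 degrees). In form: [[claw, [dx, dy, dz], roll], ...]. A call has exactly 10 rows; each row is the pose to reach, as a shift and turn from the pose commanded when the call began, along the tool's axes at that moment; what a row does not reach only later rows make up. A row lasts 1/10 s, in which the tool goes at most 50 mm and 8.59 degrees, less where a joint would pass 70% of its speed; a pose out of reach is approached as far as the arm can. A call with a gripper value outside its range is refused whole. The fingers move at their own pace and stop on an object; the grip force is fixed at half the most. Time passes only in rows, so rows that repeat a pose let the fingers close, or fill a call up. It gives the time, the measured TCP pose, the force and the opening at its end, in the units of the state.
- get_obs(): the state, without advancing time (a new reading comes with each control period).
- camera(name): name is "side" or "top" or "wrist"; returns a dict with "color" (384x512x3 uint8, red, green, blue), "fx", "fy", "cx", "cy" (pixels), "rvec" (rotation vector, rad) and "tvec" (3), from world to camera coordinates, as OpenCV has them; the wrist camera has in their place "mount" (4x4, takes a point from camera to tool coordinates, whose origin is the TCP and whose axes are the flange's). Camera axes: x right, y down, z forward; pixel columns grow to the right and rows downward; lengths in m; the calibration is good to about 2 mm. The wrist camera is an equidistant fisheye: a pixel r from the principal point sees the ray r / f radians off the axis. A picture is of the moment at which its call begins: read the wrist's pose just before it. There is no depth.
- job_done(): hands the job in, once; it reports no verdict.
The state is a dict: "clock": time; "joint_pos": joint angles; "joint_vel": joint speeds; "tau": joint torques, N m; "eef_pos": TCP position; "tool_rot": TCP orientation; "ft_force": force on the tool from outside, world axes, zero at the start; "ft_torque": the same for the moment, N m; "grip_width": finger opening in m.
Only numpy, scipy, OpenCV 4.12 (cv2) and the standard library are available. Lean on these libraries where they do the work, as an engineer would, in place of code of your own. Each camera call takes 0.05 s, during which the arm holds its last target.

## Working session

There is one attempt and no reset: what is moved stays moved. The work goes in short steps, Python scripts to look and compute and a tool call to move; the robot and the scene stay as the last step left them, time stands still between calls to the robot, and variables do not carry over. Pictures are saved under pics/ and viewed, and the job is handed in when it is done.

Besides the shell and the picture viewer there is one more tool, called after "Emit:" in YAML: its name, and indented under it one key for each argument. move_arm: Moves the arm, as the interface text tells. Its arguments: {"type":"object","properties":{"motion":{"type":"array","items":{"type":"array"}}},"required":["motion"]}

```bash
ls; mkdir -p pics; python3 - <<'E'
from workcell import *
import cv2,json
o=get_obs(); print({k:(o[k] if not hasattr(o[k],'round') else o[k]) for k in o})
import pickle
d={}
for n in ["side","top","wrist"]:
    c=camera(n); d[n]=c
    cv2.imwrite(f"pics/{n}0.png",c["color"][:,:,::-1])
    print(n,{k:v for k,v in c.items() if k!="color"})
d['obs']=o
pickle.dump(d,open("d0.pkl","wb"))
E
```

```text
pics
{'clock': 0.0, 'joint_pos': array([-1.33102437e+00,  2.41410682e-01,  3.71829247e-03,  1.33523015e+00,
       -6.57463480e-06,  1.57079532e+00]), 'joint_vel': array([-0.00096321, -0.00026472, -0.00116802,  0.00143056,  0.00058478,
       -0.00092296]), 'tau': array([-2.71846882e-03, -3.72317147e+01,  2.52408814e+01,  1.69379910e-02,
       -1.23880709e-04,  7.19329023e-06]), 'eef_pos': array([ 0.11858484, -0.48506754,  0.23041187]), 'tool_rot': array([ 9.92821657e-01,  1.19599441e-01, -1.30409533e-04, -1.05508163e-03]), 'ft_force': array([-0.14216691,  0.59764437,  0.04510684]), 'ft_torque': array([-0.03531756, -0.04435467, -0.02459278]), 'grip_width': 0.0852485417033864}
side {'fx': 491.873250929638, 'fy': 491.873250929638, 'cx': 255.32109293439422, 'cy': 194.1863794472421, 'rvec': array([ 2.00192481, -1.18505627,  0.55362531]), 'tvec': array([-0.26911807,  0.39252393,  1.42673383])}
top {'fx': 466.30190105862795, 'fy': 466.30190105862795, 'cx': 260.38101131862794, 'cy': 191.28409280584586, 'rvec': array([ 2.16805974, -2.11790919,  0.18228032]), 'tvec': array([-0.03828541,  0.5343049 ,  1.62587891])}
wrist {'fx': 297.3186396354542, 'fy': 297.3186396354542, 'cx': 255.26660068951247, 'cy': 194.1349090992122, 'mount': array([[ 9.70861725e-04, -9.56692456e-01, -2.91098956e-01,
         7.36243637e-02],
       [ 9.99999387e-01,  7.74073211e-04,  7.91178137e-04,
         6.04707354e-05],
       [-5.31582252e-04, -2.91099545e-01,  9.56692622e-01,
        -1.42160832e-01],
       [ 0.00000000e+00,  0.00000000e+00,  0.00000000e+00,
         1.00000000e+00]])}
```

View pics/side0.png

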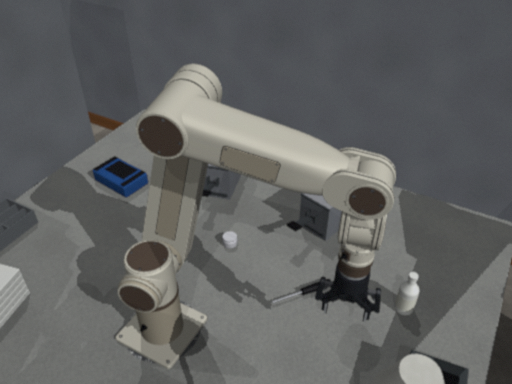

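View pics/top0.png

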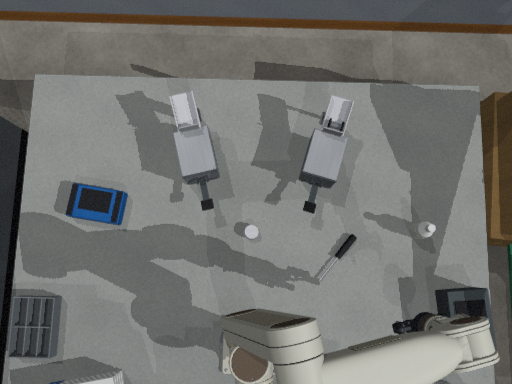

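View pics/wrist0.png

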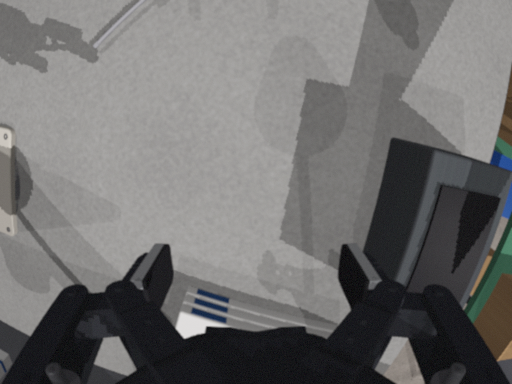

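The top view has the right bin with dark flange marks near (337,126), and the left bin's chute looks empty. I'll enlarge both.

```bash
python3 - <<'E'
import pickle,cv2,numpy as np
d=pickle.load(open("d0.pkl","rb"))
t=d["top"]["color"][:,:,::-1]; s=d["side"]["color"][:,:,::-1]
a=cv2.resize(t[85:220,290:370],None,fx=4,fy=4,interpolation=cv2.INTER_CUBIC)
b=cv2.resize(t[85:220,155:235],None,fx=4,fy=4,interpolation=cv2.INTER_CUBIC)
cv2.imwrite("pics/topcrop0.png",np.hstack([b,a]))
cv2.imwrite("pics/sidecrop0.png",cv2.resize(s[150:290,190:350],None,fx=4,fy=4,interpolation=cv2.INTER_CUBIC))
E
```

```text
(no output)
```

View pics/topcrop0.png

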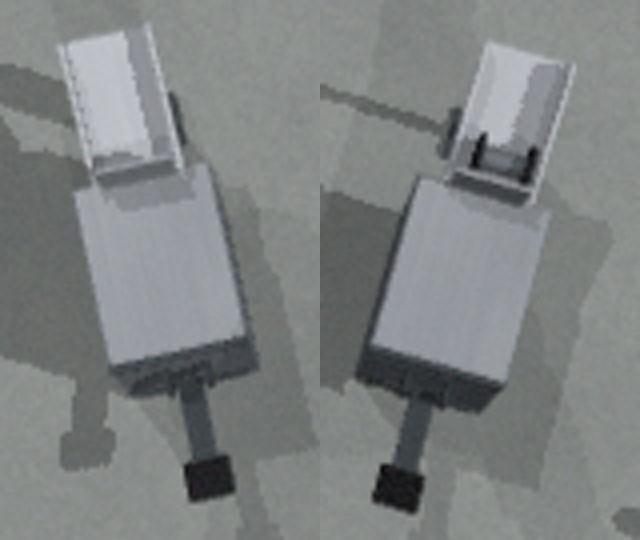

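View pics/sidecrop0.png

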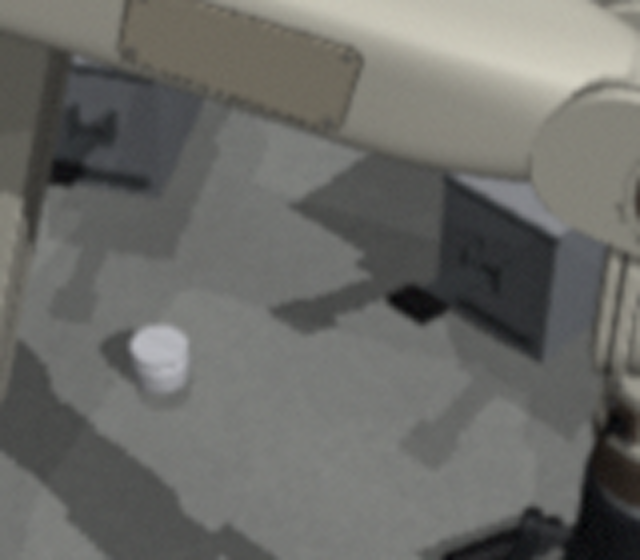

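Reel confirmed on the right bin: it lies at about (336,124) in the top view, and the left chute is empty. The right paddle is at top (309.5,207) and side (294,225.3). Next I triangulate it and fit the bin pose.

```bash
cat > h.py <<'E'
import pickle,cv2,numpy as np
d=pickle.load(open("d0.pkl","rb"))
def KP(n):
    c=d[n]; K=np.array([[c["fx"],0,c["cx"]],[0,c["fy"],c["cy"]],[0,0,1]])
    R=cv2.Rodrigues(c["rvec"])[0]; return K,R,c["tvec"].reshape(3,1)
def tri(pt,ps):
    A=[]
    P=[]
    for n in("top","side"):
        K,R,t=KP(n); P.append(K@np.hstack([R,t]))
    X=cv2.triangulatePoints(P[0],P[1],np.array(pt,float).reshape(2,1),np.array(ps,float).reshape(2,1)); X=(X[:3]/X[3]).ravel()
    err=[ (P[i]@np.append(X,1)) for i in range(2)]
    return X,[ (e[:2]/e[2]).round(1) for e in err]
def onplane(n,p,z):
    K,R,t=KP(n); r=R.T@np.linalg.inv(K)@np.array([p[0],p[1],1.]); c=(-R.T@t).ravel()
    return c+r*(z-c[2])/r[2]
def proj(n,X):
    K,R,t=KP(n); return cv2.projectPoints(np.array(X,float).reshape(-1,1,3),cv2.Rodrigues(R)[0],t,K,None)[0].reshape(-1,2)
E
python3 - <<'E'
from h import *
f=lambda x,y:(290+(x-320)/4-.375,85+y/4-.375)
g=lambda x,y:(190+x/4-.375,150+y/4-.375)
print(tri(f(399,489),g(417,303)))
pad=onplane("top",f(399,489),.109);print("pad@.109",pad)
L=[onplane("top",f(*p),.145) for p in[(418,178),(550,212),(505,385),(370,350)]]
for l in L:print(l.round(4))
print([np.linalg.norm(L[i]-L[(i+1)%4]).round(4) for i in range(4)])
# front corners of the bin body in side: top-left(445,175) top-right(560,237) 
print(tri(f(370,350),g(445,176)),tri(f(505,385),g(560,238)))
print("reel",onplane("top",f(505,158),.173))
# yaw
x=(L[0]+L[1]-L[2]-L[3]);print("yaw",np.arctan2(x[1],x[0]))
y=(L[0]-L[1]+L[3]-L[2]);print("yaw y",np.arctan2(-y[0],y[1]))
r=onplane("top",f(505,158),.173)-pad;print("yaw reel-pad",np.arctan2(r[1],r[0]),np.linalg.norm(r[:2]))
print("tin",onplane("top",(251.5,232),.035),"spare pad",onplane("top",(155+210/4,85+478/4),.109),"driver",onplane("top",(350,239),.02),onplane("top",(320,277),.01),"clean",onplane("top",(428,230),.1))
E
```

```text
(array([ 0.47337931, -0.19233054,  0.11006258]), [array([308.9, 207.1]), array([294.4, 225.3])])
pad@.109 [ 0.47449708 -0.193991    0.109     ]
[ 0.7393 -0.2046  0.145 ]
[ 0.7121 -0.318   0.145 ]
[ 0.5604 -0.2789  0.145 ]
[ 0.5877 -0.1646  0.145 ]
[np.float64(0.1166), np.float64(0.1567), np.float64(0.1175), np.float64(0.1568)]
(array([ 0.5856556 , -0.16275724,  0.15108084]), [array([301.8, 172.3]), array([301.3, 193.6])]) (array([ 0.55905593, -0.27733822,  0.15016215]), [array([335.7, 181. ]), array([329.8, 209.1])])
reel [ 0.75026132 -0.2746818   0.173     ]
yaw -0.2552277291873507
yaw y -0.23490588633127008
yaw reel-pad -0.28466135223483807 0.287327199797405
tin [0.38939232 0.00235917 0.035     ] spare pad [0.47431885 0.15430282 0.109     ] driver [ 0.37367819 -0.35043598  0.02      ] [ 0.23731641 -0.24461931  0.01      ] clean [ 0.40562876 -0.60211243  0.1       ]
```

The triangulated paddle height is 110 mm against the stated 109, the lid sides come out at 157 x 117 mm, and the yaw is about −0.255 rad, so everything agrees. Next, the approach in tool axes.

```bash
python3 - <<'E'
from workcell import *
from scipy.spatial.transform import Rotation as R
import numpy as np
try: print(pinch_z)
except Exception as e: print(e)
o=get_obs(); M=R.from_quat(o["tool_rot"])
print(M.as_matrix().round(3), o["clock"])
x=M.as_matrix()[:,0]; print("yaw",np.arctan2(x[1],x[0]))
print("shift units",M.inv().apply(np.array([.471,-.192,.16])-o["eef_pos"])/.05)
print("roll units",np.degrees(np.arctan2(x[1],x[0])+.255)/6)
E
```

```text
0.0187
[[ 0.971  0.237 -0.   ]
 [ 0.237 -0.971  0.002]
 [ 0.    -0.002 -1.   ]] 0.15
yaw 0.23972681499721993
shift units [ 8.23834635 -4.0212532   1.4187463 ]
roll units 4.72429308521503
```

Emit:
move_arm:
  motion:
    - [0, [0.4, -0.2, 0], 0]
    - [0, [1.2, -0.6, 0], 0.5]
    - [0, [2.1, -1.0, 0], 1.0]
    - [0, [3.0, -1.5, 0], 1.6]
    - [0, [3.9, -1.9, 0.1], 2.2]
    - [0, [4.8, -2.35, 0.3], 2.8]
    - [0, [5.7, -2.8, 0.5], 3.4]
    - [0, [6.6, -3.2, 0.8], 4.0]
    - [0, [7.4, -3.6, 1.1], 4.5]
    - [0, [8.0, -3.9, 1.3], 4.7]

```text
clock: 1.15
eef_pos: [0.4623, -0.1989, 0.165]
tool_rot: [0.992, -0.126, -0.0, -0.0]
ft_force: [-0.5, -0.5, -0.0]
grip_width: -0.0004
```

```bash
cat > st.py <<'E'
from workcell import *
from scipy.spatial.transform import Rotation as R
import numpy as np,cv2
def rep(tgt):
    o=get_obs(); M=R.from_quat(o["tool_rot"]); x=M.as_matrix()[:,0]; y=np.arctan2(x[1],x[0])
    print("t",o["clock"],"p",o["eef_pos"].round(4),"yaw",y.round(3),"F",o["ft_force"].round(1),"w",round(o["grip_width"],4))
    print("units",(M.inv().apply(np.array(tgt)-o["eef_pos"])/.05).round(2),"roll",(np.degrees(y+.255)/6).round(2))
    return o
def pic(n,f):
    c=camera(n); cv2.imwrite(f"pics/{f}.png",c["color"][:,:,::-1]); return c
E
python3 - <<'E'
from st import *
rep([.471,-.192,.16])
c=pic("wrist","w1")["color"][:,:,::-1]
E
```

```text
t 1.15 p [ 0.4623 -0.1989  0.165 ] yaw -0.252 F [-0.5 -0.5 -0. ] w -0.0004
units [ 0.13 -0.18  0.1 ] roll 0.03
```

View pics/w1.png

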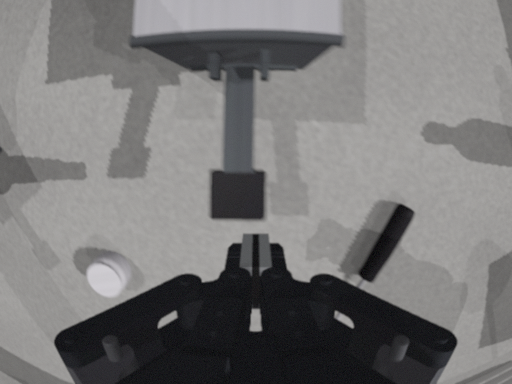

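The wrist view shows the paddle's top centre at about (238,194) with the lever square to the hand, and the shut tips at (256,238), a little to its right. I'll cross-check the paddle position from this view.

```bash
python3 - <<'E'
from st import *
c=camera("wrist"); o=get_obs()
M=R.from_quat(o["tool_rot"]); T=c["mount"]
for p in [(238,194),(212,171),(264,171),(265,217),(211,217)]:
    u=np.array([p[0]-c["cx"],p[1]-c["cy"]]); r=np.linalg.norm(u); th=r/c["fx"]
    ray=np.append(np.sin(th)*u/r,np.cos(th))
    w=M.apply(T[:3,:3]@ray); q=M.apply(T[:3,3])+o["eef_pos"]
    print(p,(q+w*(.109-q[2])/w[2]).round(4))
E
```

```text
(238, 194) [ 0.4789 -0.19    0.109 ]
(212, 171) [ 0.4991 -0.1769  0.109 ]
(264, 171) [ 0.4904 -0.2113  0.109 ]
(265, 217) [ 0.4577 -0.2041  0.109 ]
(211, 217) [ 0.4669 -0.1666  0.109 ]
```

Emit:
move_arm:
  motion:
    - [0, [0.09, -0.11, 0], 0]
    - [0, [0.18, -0.22, 0.1], 0]
    - [0, [0.18, -0.22, 0.25], 0]
    - [0, [0.18, -0.22, 0.4], 0]
    - [0, [0.18, -0.22, 0.55], 0]
    - [0, [0.18, -0.22, 0.7], 0]
    - [0, [0.18, -0.22, 0.8], 0]
    - [0, [0.18, -0.22, 0.85], 0]
    - [0, [0.18, -0.22, 0.9], 0]
    - [0, [0.18, -0.22, 0.9], 0]

```text
clock: 2.25
eef_pos: [0.4724, -0.1928, 0.1211]
tool_rot: [0.992, -0.126, -0.0, -0.0]
ft_force: [0.8, 0.2, 0.2]
grip_width: 0.0001
```

```bash
python3 - <<'E'
from st import *
rep([.474,-.1905,.061])
w=pic("wrist","w2")["color"]; s=camera("side")["color"]
cv2.imwrite("pics/s2.png",cv2.resize(s[130:260,220:380,::-1],None,fx=4,fy=4,interpolation=cv2.INTER_CUBIC))
cv2.imwrite("pics/w2c.png",cv2.resize(w[130:290,160:340,::-1],None,fx=3,fy=3,interpolation=cv2.INTER_CUBIC))
E
```

```text
t 2.25 p [ 0.4724 -0.1928  0.1211] yaw -0.252 F [0.8 0.2 0.2] w 0.0001
units [ 0.02 -0.05  1.2 ] roll 0.02
```

View pics/w2c.png

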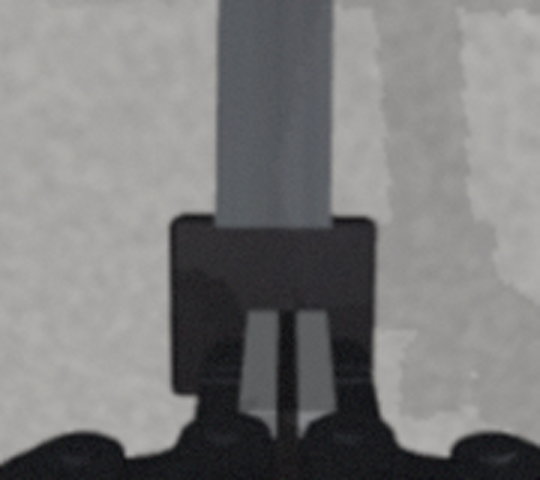

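View pics/s2.png

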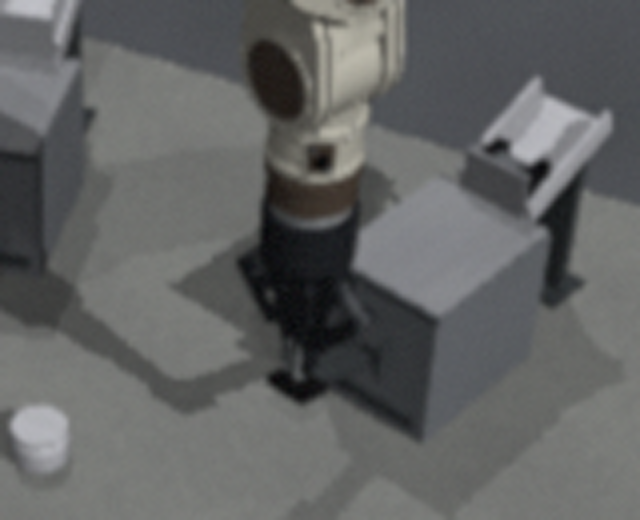

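The wrist crop shows the shut tips over the paddle, about 3 mm right of its centreline and slightly to the robot side. I'll correct that and start pressing.

Emit:
move_arm:
  motion:
    - [0, [0.03, -0.03, 0.05], 0]
    - [0, [0.06, -0.06, 0.12], 0]
    - [0, [0.06, -0.06, 0.22], 0]
    - [0, [0.06, -0.06, 0.32], 0]
    - [0, [0.06, -0.06, 0.42], 0]
    - [0, [0.06, -0.06, 0.52], 0]
    - [0, [0.06, -0.06, 0.62], 0]
    - [0, [0.06, -0.06, 0.72], 0]
    - [0, [0.06, -0.06, 0.82], 0]
    - [0, [0.06, -0.06, 0.9], 0]

```text
clock: 3.35
eef_pos: [0.4762, -0.1908, 0.0758]
tool_rot: [0.992, -0.126, 0.0, -0.0]
ft_force: [-1.3, 0.3, 1.7]
grip_width: 0.0001
```

```bash
python3 - <<'E'
from st import *
rep([.474,-.1905,.061])
s=camera("side")["color"]
cv2.imwrite("pics/s3.png",cv2.resize(s[130:260,220:380,::-1],None,fx=4,fy=4,interpolation=cv2.INTER_CUBIC))
E
```

```text
t 3.35 p [ 0.4762 -0.1908  0.0758] yaw -0.252 F [-1.3  0.3  1.7] w 0.0001
units [-0.04  0.01  0.3 ] roll 0.02
```

View pics/s3.png

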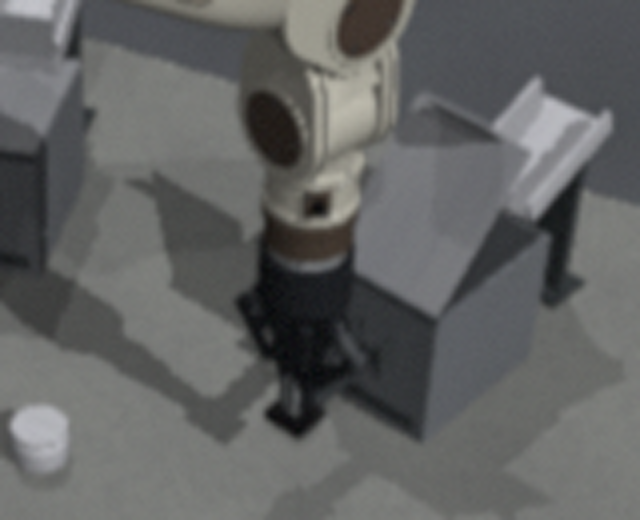

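The side view shows the lid partly open at 1.7 N and the lever following the tips. I continue slowly towards the stop.

Emit:
move_arm:
  motion:
    - [0, [0, 0, 0.04], 0]
    - [0, [0, 0, 0.08], 0]
    - [0, [0, 0, 0.12], 0]
    - [0, [0, 0, 0.15], 0]
    - [0, [0, 0, 0.18], 0]
    - [0, [0, 0, 0.2], 0]
    - [0, [0, 0, 0.22], 0]
    - [0, [0, 0, 0.22], 0]
    - [0, [0, 0, 0.22], 0]
    - [0, [0, 0, 0.22], 0]

```text
clock: 4.4
eef_pos: [0.4759, -0.1907, 0.0652]
tool_rot: [0.992, -0.126, -0.0, 0.0]
ft_force: [0.8, -1.0, 1.4]
grip_width: 0.0002
```

```bash
python3 - <<'E'
from st import *
rep([.474,-.1905,.061])
s=camera("side")["color"]
cv2.imwrite("pics/s4.png",cv2.resize(s[130:260,220:380,::-1],None,fx=4,fy=4,interpolation=cv2.INTER_CUBIC))
t=pic("top","t4")["color"]
cv2.imwrite("pics/t4c.png",cv2.resize(t[85:220,280:390,::-1],None,fx=4,fy=4,interpolation=cv2.INTER_CUBIC))
E
```

```text
t 4.4 p [ 0.4759 -0.1907  0.0652] yaw -0.252 F [ 0.8 -1.   1.4] w 0.0002
units [-0.04  0.01  0.08] roll 0.02
```

View pics/s4.png

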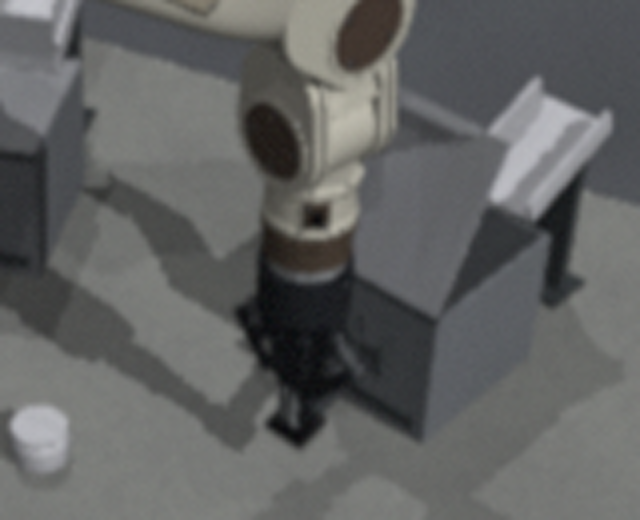

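View pics/t4c.png

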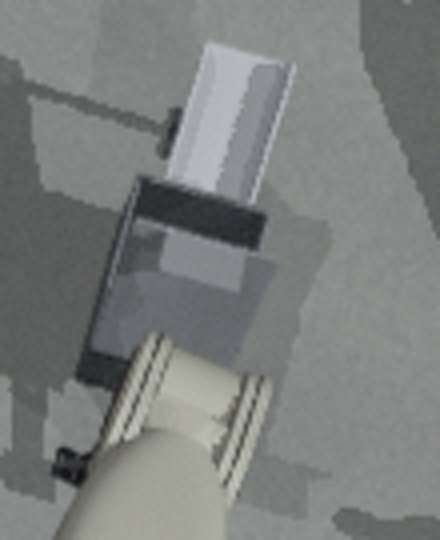

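The lid is open wide and the chute is empty, so the reel has rolled in. At 1.4 N the lever isn't on its stop yet, so I go further until the force rises.

Emit:
move_arm:
  motion:
    - [0, [0, 0, 0.02], 0]
    - [0, [0, 0, 0.04], 0]
    - [0, [0, 0, 0.06], 0]
    - [0, [0, 0, 0.07], 0]
    - [0, [0, 0, 0.08], 0]
    - [0, [0, 0, 0.09], 0]
    - [0, [0, 0, 0.1], 0]
    - [0, [0, 0, 0.1], 0]
    - [0, [0, 0, 0.1], 0]
    - [0, [0, 0, 0.1], 0]

```text
clock: 5.5
eef_pos: [0.4765, -0.1909, 0.0626]
tool_rot: [0.992, -0.126, 0.001, 0.0]
ft_force: [-4.3, 1.1, 16.5]
grip_width: 0.0002
```

At 62.6 mm the reading rises to 16.5 N, so the lever is on its stop. A quick look, then a slow release.

```bash
python3 - <<'E'
from st import *
rep([.474,-.1905,.061])
s=camera("side")["color"]; t=camera("top")["color"]
a=cv2.resize(s[130:260,260:380,::-1],None,fx=3,fy=3,interpolation=cv2.INTER_CUBIC)
b=cv2.resize(t[85:215,280:390,::-1],None,fx=3,fy=3,interpolation=cv2.INTER_CUBIC)
cv2.imwrite("pics/st5.png",np.hstack([a,b]))
E
```

```text
t 5.5 p [ 0.4765 -0.1909  0.0626] yaw -0.252 F [-4.3  1.1 16.5] w 0.0002
units [-0.05  0.01  0.03] roll 0.02
```

View pics/st5.png

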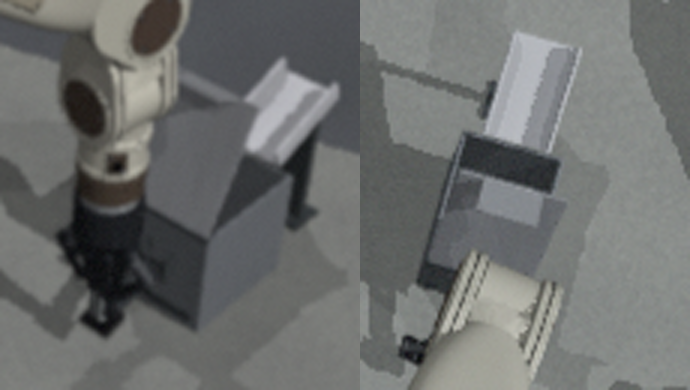

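The lid is wide open and the chute empty in both views. Releasing at about 25 mm/s.

Emit:
move_arm:
  motion:
    - [0, [0, 0, -0.03], 0]
    - [0, [0, 0, -0.07], 0]
    - [0, [0, 0, -0.12], 0]
    - [0, [0, 0, -0.17], 0]
    - [0, [0, 0, -0.22], 0]
    - [0, [0, 0, -0.27], 0]
    - [0, [0, 0, -0.32], 0]
    - [0, [0, 0, -0.37], 0]
    - [0, [0, 0, -0.42], 0]
    - [0, [0, 0, -0.46], 0]

```text
clock: 6.6
eef_pos: [0.4761, -0.1907, 0.0836]
tool_rot: [0.992, -0.126, 0.0, -0.0]
ft_force: [-0.4, 1.2, 1.1]
grip_width: -0.0001
```

Emit:
move_arm:
  motion:
    - [0, [0, 0, -0.04], 0]
    - [0, [0, 0, -0.08], 0]
    - [0, [0, 0, -0.12], 0]
    - [0, [0, 0, -0.16], 0]
    - [0, [0, 0, -0.2], 0]
    - [0, [0, 0, -0.24], 0]
    - [0, [0, 0, -0.27], 0]
    - [0, [0, 0, -0.3], 0]
    - [0, [0, 0, -0.33], 0]
    - [0, [0, 0, -0.36], 0]

```text
clock: 7.6
eef_pos: [0.4767, -0.191, 0.1017]
tool_rot: [0.992, -0.126, 0.001, 0.0]
ft_force: [1.2, 0.0, 1.0]
grip_width: 0.0003
```

Emit:
move_arm:
  motion:
    - [0, [0, 0, -0.03], 0]
    - [0, [0, 0, -0.06], 0]
    - [0, [0, 0, -0.09], 0]
    - [0, [0, 0, -0.12], 0]
    - [0, [0, 0, -0.15], 0]
    - [0, [0, 0, -0.18], 0]
    - [0, [0, 0, -0.21], 0]
    - [0, [0, 0, -0.24], 0]
    - [0, [0, 0, -0.27], 0]
    - [0, [0, 0, -0.3], 0]

```text
clock: 8.6
eef_pos: [0.4756, -0.1905, 0.1161]
tool_rot: [0.992, -0.126, -0.001, -0.0]
ft_force: [0.1, -0.7, 0.1]
grip_width: -0.0001
```

```bash
python3 - <<'E'
from st import *
rep([.474,-.1905,.2])
s=camera("side")["color"]; t=camera("top")["color"]
a=cv2.resize(s[130:260,260:380,::-1],None,fx=3,fy=3,interpolation=cv2.INTER_CUBIC)
b=cv2.resize(t[85:215,280:390,::-1],None,fx=3,fy=3,interpolation=cv2.INTER_CUBIC)
cv2.imwrite("pics/st6.png",np.hstack([a,b]))
E
```

```text
t 8.6 p [ 0.4756 -0.1905  0.1161] yaw -0.252 F [ 0.1 -0.7  0.1] w -0.0001
units [-0.03  0.01 -1.68] roll 0.03
```

View pics/st6.png

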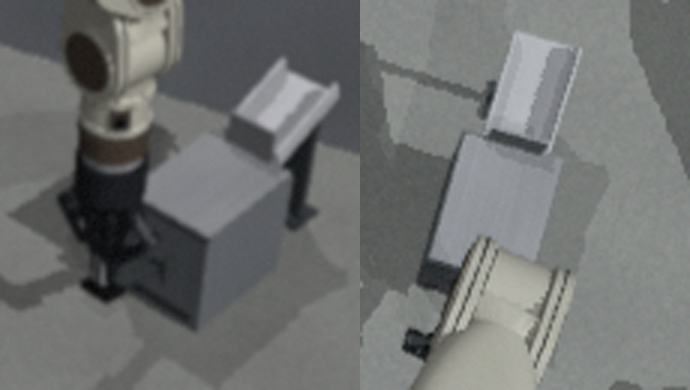

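The lid is shut, the chute empty and the contact force about 0. I retract up and back.

Emit:
move_arm:
  motion:
    - [0, [0, 0, -0.1], 0]
    - [0, [0, 0, -0.3], 0]
    - [0, [0, 0, -0.6], 0]
    - [0, [0, 0, -1.0], 0]
    - [0, [-0.2, 0, -1.4], 0]
    - [0, [-0.6, 0, -1.8], 0]
    - [0, [-1.0, 0, -2.1], 0]
    - [0, [-1.4, 0, -2.3], 0]
    - [0, [-1.7, 0, -2.4], 0]
    - [0, [-1.8, 0, -2.4], 0]

```text
clock: 9.7
eef_pos: [0.3884, -0.1682, 0.2382]
tool_rot: [0.992, -0.126, 0.001, 0.0]
ft_force: [0.5, -0.6, 0.1]
grip_width: -0.0003
```

```bash
python3 - <<'E'
from st import *
rep([.474,-.1905,.2])
pic("side","s7");pic("wrist","w7");t=pic("top","t7")
E
```

```text
t 9.7 p [ 0.3884 -0.1682  0.2382] yaw -0.253 F [ 0.5 -0.6  0.1] w -0.0003
units [1.77 0.   0.77] roll 0.02
```

View pics/s7.png

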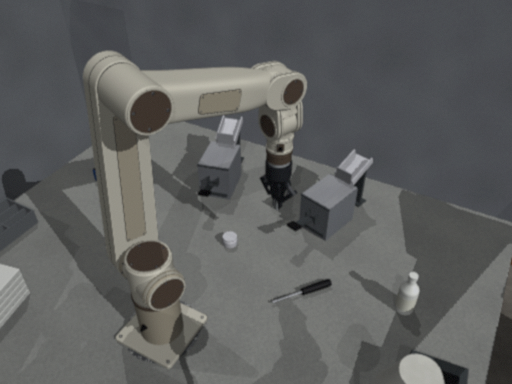

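View pics/t7.png

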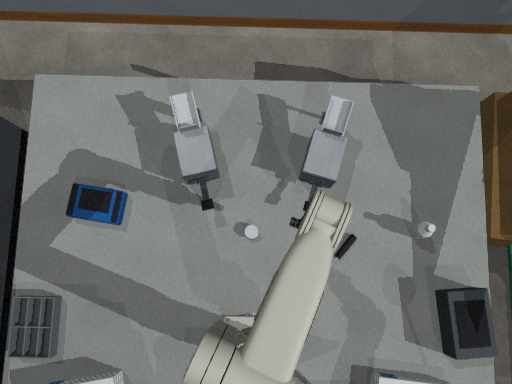

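View pics/w7.png

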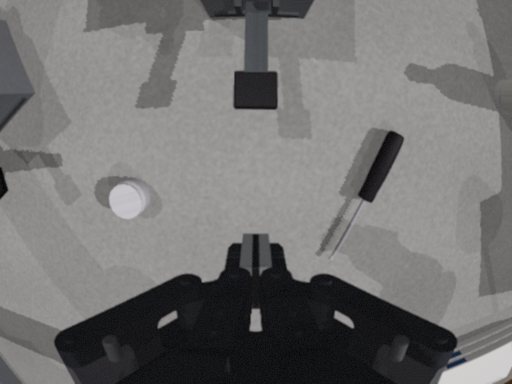

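The hand is clear and the lever is up. The lid is shut at top (325,157), the chute at (338,115) is empty, and the other objects are where they were. Handing in.

```bash
python3 - <<'E'
from workcell import *
print(job_done()); print(get_obs()["clock"])
E
```

```text
the job is handed in; nothing more can be done
None
the job is handed in; nothing more can be done
```

The job is done and handed in at about 10 s. I pressed the right bin's lever, the one with the reel, all the way to its stop. The lid opened wide and the reel rolled off the chute. I then let the lever up at about 15–25 mm/s until the lid was shut, and took the hand away.

**Measurements:** Triangulation from the top and side cameras put the paddle at a height of 110 mm, against 109 mm in the text. The wrist camera placed it about 5 mm away from that in the horizontal plane, so I used a point between the two. A last close look before pressing confirmed the tips were over the paddle.

**Last checks:**
- **Stop:** the force rose from 1.4 N to 16.5 N with the fingertips at 62.6 mm, so the lever was fully down.
- **Closing:** contact force faded to about 0.1 N as the lid closed. That is far below the slam speed of 0.11 m/s at the paddle.
- **Final images:** the lid is shut, the lever is up and the chute is empty. The spare bin, tin, driver, tester and cleaner look unmoved, and the hand touches nothing.

I did not see the reel inside the bin. I infer it is there from the empty chute and the shut lid, with no reel visible on the bench.

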